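# Set the swivel carving board to 60 degrees for cross-hatching

## Robot

A 6-joint arm with a two-finger parallel gripper is mounted at the origin on the work surface; the furniture and walls round the work are solid. World frame = base frame: x ahead of the robot, y to its left, z up, the work surface at z = 0. Lengths are in m, angles in rad, forces in N, time in s.
With the tool pointing down it reaches from about 0.325 to 0.925 m from the base axis. Payload 3.1 kg.
Tool frame: the origin (TCP) lies between the finger pads; the fingertips stand ahead of it and the grasp point (between the pads) lies 8 mm behind it (arm.tips_ahead is the z of the fingertips in the tool frame, in m); z points along the fingers, y is the line along which they close (so a half turn about z gives the same grasp; the last joint's range is limited). The gripper opens to 85 mm and grips with 20 to 120 N. Pads are 22 mm wide; open, the fingers measure 114 mm over their backs; the gripper's body (76 mm by 85 mm) begins 54 mm behind the grasp point. The pads swing forward as they close: fully open they stand 13 mm farther back than shut.
Start: joints at [-1.445, 0.217, 1.613, -0, 1.311, -0.112], TCP at [0.147, -0.607, 0.242] pointing down, gripper open.
Joint ranges: [-2.75, 2.75], [-0.78, 2.1], [0.31, 2.55], [-1.13, 4.27], [0.13, 2.63], [-2.58, 2.58]. Speed limits (rad/s): [2.79, 2.79, 3.14, 3.14, 3.14, 3.14].

## Interface

Orientations are given as [roll, pitch, yaw] about the fixed x, y, z axes, in that order (R = Rz(yaw) Ry(pitch) Rx(roll)).
In Python, from plant import arm, eyes, finder gives the robot as it stands.
- The arm moves only by the tool drive_tool, never from a script. Its argument "increments" is a list of rows, each an object with "delta_rot": the turn, a rotation vector about the tool's x, y, z as a fraction of full scale, a list of three; "translation": the shift along the tool's x, y, z as a fraction of full scale, a list of three; "gripper": the opening in per cent of the stroke, from 0 (shut) to 100 (fully open). A call has 1 to 10 rows; each row shifts and turns the commanded pose from where the row before left it, along the tool's axes as they then stand; what a row does not reach is not made up. Full scale, the value 1, is 0.1 m for a shift and pi rad for a turn. A row lasts 1/12 s, in which the tool goes at most 41.7 mm and 7.16 degrees, less where a joint would pass 70% of its speed; a pose out of reach is approached as far as the arm can. A call with a number of a shift or a turn outside -1 to 1 is refused whole. A call with a gripper value outside its range is refused whole. The fingers move at their own pace and stop on an object; "squeeze" is the grip in N (left out, the last holds). Time passes only in rows, so rows that do not move let the fingers close. It gives the time, the measured TCP pose, the force, the opening and the grip force at its end, in the units of the state.
- arm.observe(): the state, without advancing time (a new reading comes with each control period).
- eyes.capture(name): name is "side" or "top"; returns a dict with "image" (480x640x3 uint8, red, green, blue), "range_z" (480x640 float32, m along the optical axis (not along the pixel's ray), 0 where there is no reading), "K" (3x3 intrinsics, pixels), "D" ([k1, k2, p1, p2, k3] as OpenCV has them; the pictures are not rectified), "extrinsics" (4x4, takes a point from camera to world coordinates). Camera axes: x right, y down, z forward; pixel columns grow to the right and rows downward; lengths in m; the calibration is good to about 2 mm. A picture is of the moment at which its call begins.
- arm.hand_in(): hands the job in; it is judged then, once.
Trained networks look in the newest picture that a camera, given by its name, has taken for a name from the list of things; names that differ only in an ending like _2 or _b are one class to them, and where a whole thing is asked for, a point or a joint stands for the part that bears it (a point fixed in the world has none). Each returns a list of dicts, best first, with "p" (0 to 1); they miss things now and then, are a little off and sometimes report something else, mostly with a low value. They report only what shows in the picture. A call takes as long as a camera call.
- finder.look_for(target, camera): "location" ([x, y, z] in m, in the coordinates of the camera as it stood for that picture, good to about 4 mm: the middle of the surface that is visible of it).
The state is a dict: "clock": time; "joints": joint angles; "joint_vel": joint speeds; "joint_torque": joint torques, N m; "tool_pos": TCP position; "eef_rot": TCP orientation; "contact_force": force on the tool from outside, world axes, zero at the start; "torque": the same for the moment, N m; "gripper_width": opening from 0.0 (shut) to 1.0 (fully open); "finger_force": force on a finger pad.
Only numpy, scipy, OpenCV 4.12 (cv2) and the standard library are available. Lean on these libraries where they do the work, as an engineer would, in place of code of your own. Each camera call takes 0.05 s, during which the arm holds its last target. There are 200 camera calls.

## Task

The first set of hatching lines on the block has been cut; get the swivel carving board ready for the second set. Swing the lock lever fully open, turn the round table by its upright post until the scale reads 60 degrees against the index line (the long mark with two punched dots), then swing the lever fully shut so that the table is locked there. Leave the gouge, the chisel and the eraser where they lie.

Things in the scene. Friction and masses are not known exactly. Their poses are not given: they have to be found in the camera images.
- swivel_base: Swivel carving board, fixed: wood, 18 mm thick, edges at x -140 and +122, y -108 and +168 mm in its own frame (x roughly away from the robot, y left, z up). Origin: its underside, at table height, on the turntable's upright axis. The round table has radius 100 mm; its aluminium scale plate is the top, 36 mm up. The lock lever is outside the rim on the left (+y), the index at -x.
- turntable (a joint): Scale reading, rad, 0 to 1.66 between stops; 60 degrees = 1.047. Grows as the table turns counter-clockwise from above. Marks: short every 5 degrees, medium every 10, long every 30; dots at the long marks: 0 none, 30 one, 60 two, 90 three. Lever open: turns with about 1.5 N at the post and stays where left. Lever shut: the brake holds it (slips only at about 25 N at the post).
- turning_post (a point): Middle of the upright wooden post that turns the table: 18 mm across, 36 to 81 mm above the work surface (this point 58 mm), 82 mm from the axis, moving with the table. In the board's frame it stands at -110 degrees (from x towards y) at reading 0, at -50 degrees at reading 60. Push it from either side or pinch it; the plate beside it is bare for 30 mm or more.
- mark_60 (a point): Outer end of the long 60-degree mark with two dots, on the top of the scale plate, 99 mm from the axis and 36 mm above the work surface. At the right setting it stands at the index line.
- index_tip (a point): Inner end of the white index line on the steel index block, 107 mm from the axis on the board's -x side, 36 mm above the work surface.
- lock_lever (a joint): Swing of the lock lever, rad, stops at 0 and 1.6. 0 = shut, brake pressed on the rim: it points 30 degrees left of the board's x. Grows as it swings outward (counter-clockwise from above); open (1.57) it points straight away from the table's axis. Brake clear above about 1.1 rad; it presses harder the nearer to 0. The lever turns stiffly (up to 7 N at the knob) and stays where left.
- lever_pivot (a point): Upright pivot axis of the lock lever, fixed to the board, 142 mm from the table's axis at 120 degrees in the board's frame (x -71, y +123 mm); this point is 44 mm above the work surface. Mind the room's desk lamp, which never moves: its arm runs level above the work surface, top at 340 mm, from an upright at x 0.10, y 0.34 m to its shade at x 0.35, y 0.70 m (world).
- lever_knob (a point): Middle of the upright wooden knob at the lever's end, 78 mm from the pivot: 18 mm across, 47 to 84 mm above the work surface (this point 65 mm). The flat steel arm below it is 13 mm wide, 41 to 47 mm up. There is room for closed fingers on all sides of the knob.
- gouge: Gouge with a light turned handle, 190 mm long, lying to the right of the board; leave it. Origin at its middle, underside.
- chisel: Chisel with a black turned handle, 235 mm long, lying to the right of the board; leave it. Origin at its middle, underside.
- eraser: Eraser, 21 x 45 x 13 mm, lying on the far left corner of the board; leave it. Origin at its middle, underside.
- block_top (a point): Middle of the top of the wooden block on the table's axis, 61 mm above the work surface. The block is 90 x 62 mm, held between two battens on a round wooden bed (radius 66 mm, top 41 mm up); all turns with the table. x is along the lines already cut.

How it is judged:
On the way, in this order (a step that is already met when the one before it is completed fails the run):
1. the lock lever is swung open, clear of the brake (past 1.2 rad) (value of joint lock_lever above 1.2 rad), for 0.2 s.
2. with the lever open, the scale is brought to 60 degrees, within 3 degrees, and rests there (value of joint lock_lever above 1.1 rad and value of joint turntable between 0.995 and 1.1 rad and velocity of joint turntable between -0.05 and 0.05 rad/s), for 0.3 s.
3. the lever is swung shut again (under 0.15 rad) (value of joint lock_lever below 0.15 rad), for 0.2 s.
At the end, for the whole second after the job is handed in: The scale reads 60 degrees within 3 degrees, the table is at rest, and the lock lever is shut (within 0.15 rad of its stop) (value of joint lock_lever below 0.15 rad and value of joint turntable between 0.995 and 1.1 rad and velocity of joint turntable between -0.05 and 0.05 rad/s); the robot touches nothing.
It fails at once if the gouge, chisel or eraser is moved by more than 20 mm (distance of any of gouge, chisel, eraser from where it was at the start of the episode above 0.02 m).
It also fails if it takes over 64 s, if anything falls off the work surface, if the arm or the gripper's body presses on something with over 40 N, if the wrist force passes 120 N, or if a joint passes its speed limit or range.

## Working session

There is one attempt and no reset: what is moved stays moved. The work goes in short steps, Python scripts to look and compute and a tool call to move; the robot and the scene stay as the last step left them, time stands still between calls to the robot, and variables do not carry over. Pictures are saved under pics/ and viewed, at most 10 in all, crops included, and the job is handed in when it is done.

Besides the shell and the picture viewer there is one more tool, called after "Request:" as name([rows], argument=value, ...), one row to a line, values as JSON. drive_tool: Moves the arm, as the interface text tells. Shift numbers are shares of 0.1 m and turn numbers shares of pi rad, none past 1 either way. Its arguments: {"type":"object","properties":{"increments":{"type":"array","items":{"type":"object","properties":{"delta_rot":{"type":"array","items":{"type":"number"}},"translation":{"type":"array","items":{"type":"number"}},"gripper":{"type":"number"}}}},"squeeze":{"type":"number"}},"required":["increments"]}

```bash
mkdir -p pics; ls
cat > h.py <<'E'
from plant import arm, eyes, finder
import numpy as np, cv2
def look(cam,names):
    c=eyes.capture(cam); E=np.array(c["extrinsics"])
    out={}
    for n in names:
        r=finder.look_for(n,cam)
        for d in r[:2]:
            p=E@np.r_[d["location"],1]; print(cam,n,round(d["p"],2),np.round(p[:3],4))
            out.setdefault(n,p[:3])
    return c,out
def save(c,fn): cv2.imwrite("pics/"+fn,c["image"][:,:,::-1])
def px(c,P):
    E=np.linalg.inv(np.array(c["extrinsics"])); q,_=cv2.projectPoints(np.array(P,float).reshape(-1,3),cv2.Rodrigues(E[:3,:3])[0],E[:3,3],np.array(c["K"]),np.array(c["D"])); return q[:,0]
E
python3 - <<'E'
from h import *
for cam in ("top","side"):
    c,o=look(cam,["turning_post","mark_60","index_tip","lever_pivot","lever_knob","block_top","swivel_base"]); save(c,cam+"1.png")
s=arm.observe(); print(s); print(arm.tips_ahead)
E
```

```text
pics
top turning_post 0.7 [0.5455 0.1782 0.0423]
top mark_60 0.69 [0.5448 0.1794 0.0356]
top index_tip 0.87 [0.5313 0.2085 0.0368]
top index_tip 0.45 [0.5439 0.1777 0.0385]
top lever_pivot 0.64 [0.5331 0.2083 0.038 ]
top lever_knob 0.89 [0.5049 0.3168 0.0498]
top lever_knob 0.49 [0.5422 0.1773 0.0389]
top block_top 0.58 [0.5464 0.1823 0.0357]
top swivel_base 0.58 [0.5306 0.2065 0.0356]
side turning_post 0.65 [0.5362 0.2062 0.0356]
side mark_60 0.61 [0.5377 0.2061 0.0365]
side index_tip 0.85 [0.5124 0.2474 0.0208]
side lever_pivot 0.87 [0.5126 0.2519 0.0199]
side lever_knob 0.57 [0.506  0.3237 0.0476]
side block_top 0.57 [0.5331 0.2064 0.0359]
side block_top 0.39 [0.6346 0.3097 0.0314]
side swivel_base 0.78 [0.5104 0.2534 0.0215]
{'clock': 0.8, 'joints': array([-1.44519169e+00,  2.16824618e-01,  1.61337932e+00,  1.44698883e-05,
        1.31127880e+00, -1.12205686e-01]), 'joint_vel': array([-0.00160565,  0.00058695,  0.00128458, -0.00061404,  0.00012691,
       -0.00123713]), 'joint_torque': array([-2.80817545e-05, -3.96834219e+01, -3.04233813e+01, -2.01594185e-04,
        6.08909631e-04,  4.62253297e-06]), 'tool_pos': array([ 0.14726065, -0.60743694,  0.2423579 ]), 'eef_rot': array([ 3.14148187e+00, -1.59081146e-06,  2.37806609e-01]), 'contact_force': array([ 0.68949899, -0.38246802,  0.74124651]), 'torque': array([ 0.03895271, -0.03062936, -0.01609714]), 'finger_force': 0.0, 'gripper_width': 1.001237013716706}
0.011
```

View pics/top1.png

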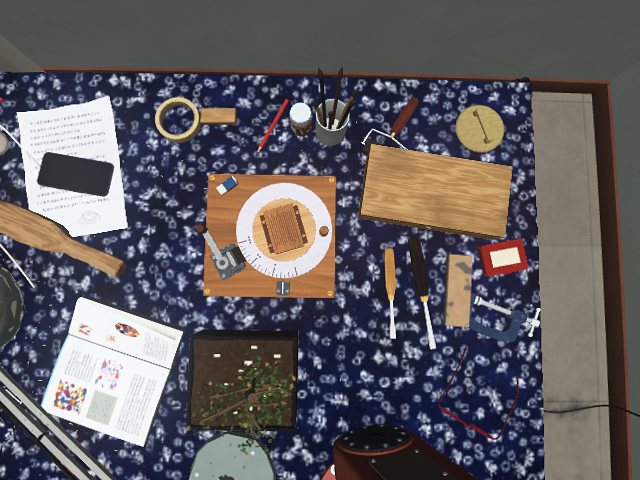

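View pics/side1.png

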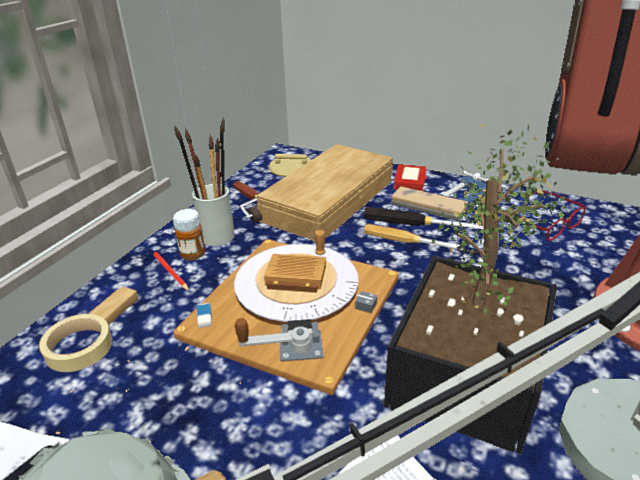

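Top view: plate centre near (284,229), post near (324,231), knob (200,230), pivot about (224,262), index block (283,288), board corners (209,174), (335,176), (335,298), (204,296); the planter with its tree stands at (243,380). The side view agrees: the lever is shut, and the eraser is at (205,315).

```bash
cat >> h.py <<'E'
def ray(c,uv,z):
    E=np.array(c["extrinsics"]); q=cv2.undistortPoints(np.array(uv,float).reshape(-1,1,2),np.array(c["K"]),np.array(c["D"]))[:,0]
    d=np.c_[q,np.ones(len(q))]@E[:3,:3].T; o=E[:3,3]
    return (o+d*((z-o[2])/d[:,2])[:,None])[:,:2]
E
python3 - <<'E'
from h import *
c=eyes.capture("top"); im=c["image"]
print(np.round(ray(c,[(209,174),(335,176),(335,298),(204,296)],.018),4))
hsv=cv2.cvtColor(im,cv2.COLOR_RGB2HSV)
m=((hsv[...,1]<45)&(hsv[...,2]>150)).astype(np.uint8); k=np.zeros_like(m); k[176:282,232:336]=1; m*=k
m=cv2.morphologyEx(m,cv2.MORPH_OPEN,np.ones((3,3)))
n,l,st,_=cv2.connectedComponentsWithStats(m); i=1+st[1:,4].argmax(); print(st[i])
pts=max(cv2.findContours((l==i).astype(np.uint8),cv2.RETR_EXTERNAL,cv2.CHAIN_APPROX_NONE)[0],key=len)[:,0]
w=ray(c,pts,.036)
from scipy.optimize import least_squares
r=least_squares(lambda p:np.hypot(*(w-p[:2]).T)-p[2],[.53,.2,.1],loss="soft_l1",f_scale=.001); print("plate",r.x)
ctr=r.x[:2]
for nm,uv,z in (("post",(324,231),.081),("knob",(200,230),.084),("index",(283,288),.036),("pivot",(224,262),.055)):
    p=ray(c,[uv],z)[0]; d=p-ctr; print(nm,p.round(4),np.hypot(*d).round(4),np.degrees(np.arctan2(d[1],d[0])).round(1))
crop=cv2.resize(im[160:310,190:350],None,fx=4.8,fy=4,interpolation=cv2.INTER_CUBIC) if 0 else cv2.resize(im[160:308,190:350],None,fx=4,fy=4,interpolation=cv2.INTER_CUBIC)
cv2.imwrite("pics/crop1.png",crop[:,:,::-1])
E
```

```text
[[0.667  0.3443]
 [0.6681 0.0734]
 [0.4081 0.0702]
 [0.4075 0.3432]]
[ 236  183   96   95 3890]
plate [0.54832686 0.17961784 0.0983612 ]
post [0.5413 0.0974] 0.0825 -94.9
knob [0.5383 0.341 ] 0.1617 93.6
index [0.4274 0.1781] 0.121 -179.3
pivot [0.4776 0.2971] 0.1371 121.1
```

View pics/crop1.png

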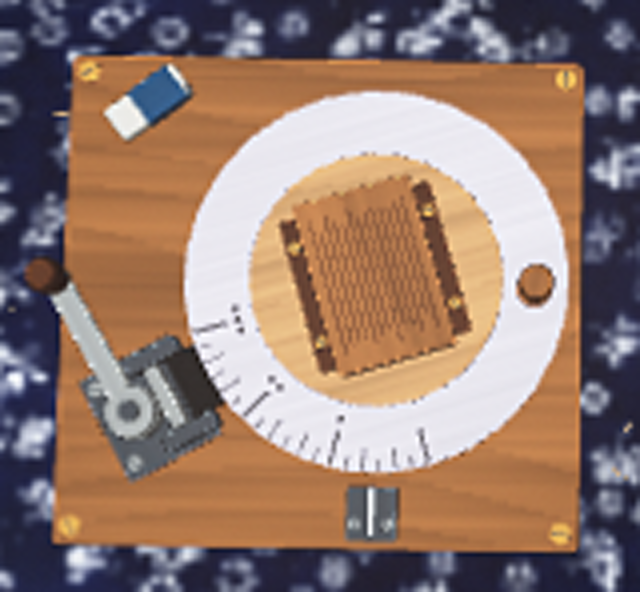

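Seen enlarged, the lever is shut with its knob at crop (47,275). The post is at (535,285), the index line (372,512) lies midway between the 0 and 30 marks (reading about 15), and the two-dot 60 mark is at (258,405). Before swinging the forearm over the planter I'll check how tall it is.

Run:
```python
from h import *
H={}
for cam in("top","side"):
    c=eyes.capture(cam); Z=c["range_z"]; v,u=np.nonzero(Z>0); z=Z[v,u]
    q=cv2.undistortPoints(np.c_[u,v].astype(float).reshape(-1,1,2),np.array(c["K"]),np.array(c["D"]))[:,0]
    P=np.c_[q*z[:,None],z,np.ones(len(z))]@np.array(c["extrinsics"]).T
    for a,b,h in P[:,:3]:
        if .05<a<.65 and -.1<b<.5 and h<.8:
            k=(int(a/.05),int(np.floor(b/.05))); H.setdefault(k,[]).append(h)
print("rows x desc, cols y desc .475..-.075, 99.5pct mm")
for i in range(12,0,-1):
    print(round(i*.05+.025,3),[int(1000*np.percentile(H[(i,j)],99.5)) if (i,j) in H else -1 for j in range(9,-3,-1)])
```

```text
rows x desc, cols y desc .475..-.075, 99.5pct mm
0.625 [2, 2, 3, 31, 37, 42, 43, 39, 34, 64, 65, 65]
0.575 [2, 3, 3, 21, 38, 62, 63, 69, 75, 64, 64, 64]
0.525 [3, 3, 78, 83, 38, 62, 64, 79, 81, 6, 22, 26]
0.475 [2, 2, 2, 54, 53, 47, 60, 42, 36, 4, 22, 26]
0.425 [2, 2, 3, 23, 22, 20, 38, 21, 20, 4, 22, 21]
0.375 [36, 4, 4, 6, 5, 5, 4, 6, 4, 4, 13, 13]
0.325 [40, 48, 50, 119, 120, 231, 299, 317, 4, 4, 12, 12]
0.275 [16, 26, 14, 193, 286, 296, 329, 318, 6, 4, 4, 4]
0.225 [307, 16, 8, 273, 295, 303, 316, 323, 447, 441, 443, 445]
0.175 [315, 319, 7, 118, 120, 279, 120, 118, 450, 447, 4, 9]
0.125 [16, 323, 312, 31, 32, 33, 4, 5, 387, 247, 13, 11]
0.075 [5, 7, 27, 36, 78, 37, 31, 5, 18, 115, 116, 12]
```

Run:
```python
from h import *
H={}
for cam in("top","side"):
    c=eyes.capture(cam); Z=c["range_z"]; v,u=np.nonzero(Z>0); z=Z[v,u]
    print(cam,"campos",np.array(c["extrinsics"])[:3,3].round(2),"origin px",px(c,[[0,0,0],[0,0,.5],[.147,-.607,.24]]).round())
    q=cv2.undistortPoints(np.c_[u,v].astype(float).reshape(-1,1,2),np.array(c["K"]),np.array(c["D"]))[:,0]
    P=(np.c_[q*z[:,None],z,np.ones(len(z))]@np.array(c["extrinsics"]).T)[:,:3]
    P=P[(P[:,0]<.45)&(P[:,0]>-.3)&(P[:,1]>-.75)&(P[:,1]<.25)&(P[:,2]>.15)]
    H={}
    for a,b,h in P: H.setdefault((int(np.floor(a/.05)),int(np.floor(b/.05))),[]).append(h)
    print(cam,"cols y .225 .. -.725 (min-max cm)")
    for i in range(8,-6,-1):
        print(f"{i*.05+.025:6.3f}"," ".join(f"{int(100*min(H[i,j])):3d}/{int(100*max(H[i,j])):2d}" if (i,j) in H else "  .   " for j in range(4,-15,-1)))
```

```text
top campos [0.44 0.12 0.93] origin px [[366. 498.]
 [434. 756.]
 [758. 470.]]
top cols y .225 .. -.725 (min-max cm)
 0.425   .      .      .      .      .      .      .      .      .      .      .      .      .      .      .      .      .      .      .   
 0.375   .      .      .      .      .      .      .      .      .      .      .      .      .      .      .      .      .      .      .   
 0.325  18/23  19/30  31/31   .      .      .      .      .      .      .      .      .      .      .      .      .      .      .      .   
 0.275  15/30  17/33  21/32   .      .      .      .      .      .      .      .      .      .      .      .      .      .      .      .   
 0.225  19/29  18/31  30/30  24/41  24/43  25/44  39/44   .      .      .      .      .      .      .      .      .      .      .      .   
 0.175  23/26  24/24   .     29/37   .      .      .      .      .      .      .      .      .      .      .      .      .      .      .   
 0.125   .      .      .      .      .      .      .      .      .      .      .      .      .      .      .      .      .      .      .   
 0.0
[... 2350 characters left out ...]
   
-0.025   .      .      .      .      .      .      .      .      .      .      .      .      .      .      .      .      .      .      .   
-0.075   .      .      .      .      .      .      .      .      .      .      .      .      .      .      .      .      .      .      .   
-0.125   .      .      .      .      .      .      .      .      .      .      .      .      .      .      .      .      .      .      .   
-0.175   .      .      .      .      .      .      .      .      .      .      .      .      .      .      .      .      .      .      .   
-0.225   .      .      .      .      .      .      .      .      .      .      .      .      .      .      .      .      .      .      .
```

Request:
drive_tool([
  {"translation": [0.237,-0.229,-0.05],"delta_rot": [0,0,0],"gripper": 40},
  {"translation": [0.237,-0.229,-0.05],"delta_rot": [0,0,0],"gripper": 40},
  {"translation": [0.237,-0.229,-0.05],"delta_rot": [0,0,0],"gripper": 40},
  {"translation": [0.237,-0.229,-0.05],"delta_rot": [0,0,0],"gripper": 40},
  {"translation": [0.237,-0.229,-0.05],"delta_rot": [0,0,0],"gripper": 40},
  {"translation": [0.237,-0.229,-0.05],"delta_rot": [0,0,0],"gripper": 40},
  {"translation": [0.237,-0.229,-0.05],"delta_rot": [0,0,0],"gripper": 40},
  {"translation": [0.237,-0.229,-0.05],"delta_rot": [0,0,0],"gripper": 40},
  {"translation": [0.237,-0.229,-0.05],"delta_rot": [0,0,0],"gripper": 40},
  {"translation": [0.237,-0.229,-0.05],"delta_rot": [0,0,0],"gripper": 40},
])

```text
clock: 1.88
tool_pos: [0.3242, -0.3276, 0.2928]
eef_rot: [3.141, -0.0, 0.237]
contact_force: [0.5, 0.3, 1.1]
gripper_width: 0.403
finger_force: 0.0
```

Request:
drive_tool([
  {"translation": [0.237,-0.229,-0.05],"delta_rot": [0,0,0],"gripper": 40},
  {"translation": [0.237,-0.229,-0.05],"delta_rot": [0,0,0],"gripper": 40},
  {"translation": [0.237,-0.229,-0.05],"delta_rot": [0,0,0],"gripper": 40},
  {"translation": [0.237,-0.229,-0.05],"delta_rot": [0,0,0],"gripper": 40},
  {"translation": [0.237,-0.229,-0.05],"delta_rot": [0,0,0],"gripper": 40},
  {"translation": [0.237,-0.229,-0.05],"delta_rot": [0,0,0],"gripper": 40},
  {"translation": [0.237,-0.229,-0.05],"delta_rot": [0,0,0],"gripper": 40},
  {"translation": [0.237,-0.229,-0.05],"delta_rot": [0,0,0],"gripper": 40},
  {"translation": [0.237,-0.229,-0.05],"delta_rot": [0,0,0],"gripper": 40},
  {"translation": [0.237,-0.229,-0.05],"delta_rot": [0,0,0],"gripper": 40},
])

```text
clock: 2.72
tool_pos: [0.5007, -0.0491, 0.3428]
eef_rot: [3.141, -0.001, 0.238]
contact_force: [-0.0, 0.5, 0.3]
gripper_width: 0.392
finger_force: 0.0
```

Run:
```python
from h import *
s=arm.observe(); print(s["clock"],s["joints"].round(4),s["tool_pos"].round(4),s["eef_rot"].round(4),s["contact_force"].round(1),s["gripper_width"])
c=eyes.capture("side"); save(c,"side2.png")
```

```text
2.7167 [-2.3720e-01 -1.1540e-01  1.7731e+00 -2.0000e-04  1.4831e+00  1.0956e+00] [ 0.5007 -0.0491  0.3428] [ 3.1411e+00 -6.0000e-04  2.3800e-01] [-0.   0.5  0.3] 0.3924907076772609
```

View pics/side2.png

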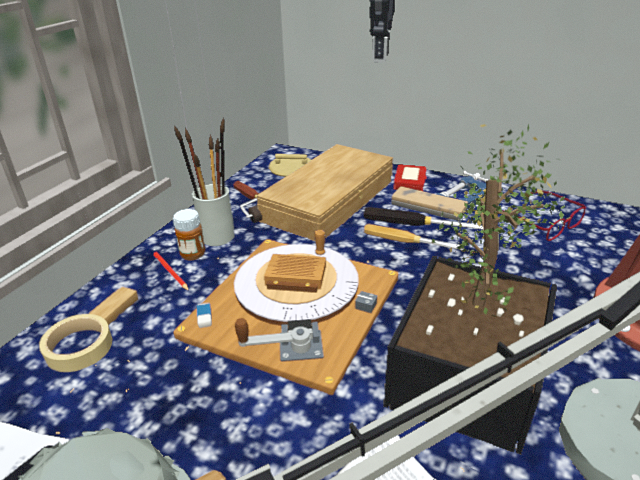

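The scene is unchanged and the gripper is at (380,40), clear of the tree. Fitting the joint readings to the tool poses puts the forearm well above both the tree and the lamp at the lever. Next I'll move over the knob.

Request:
drive_tool([
  {"translation": [0,0,0.3],"delta_rot": [0,0,-0.0313],"gripper": 40},
  {"translation": [0,0,0.3],"delta_rot": [0,0,-0.0313],"gripper": 40},
  {"translation": [0,0,0.3],"delta_rot": [0,0,-0.0313],"gripper": 40},
])

```text
clock: 3.02
tool_pos: [0.5007, -0.0504, 0.2522]
eef_rot: [3.14, -0.002, 0.539]
contact_force: [1.0, -0.2, -0.0]
gripper_width: 0.397
finger_force: 0.0
```

Request:
drive_tool([
  {"translation": [0.235,-0.315,0.05],"delta_rot": [0,0,0],"gripper": 40},
  {"translation": [0.235,-0.315,0.05],"delta_rot": [0,0,0],"gripper": 40},
  {"translation": [0.235,-0.315,0.05],"delta_rot": [0,0,0],"gripper": 40},
  {"translation": [0.235,-0.315,0.05],"delta_rot": [0,0,0],"gripper": 40},
  {"translation": [0.235,-0.315,0.05],"delta_rot": [0,0,0],"gripper": 40},
  {"translation": [0.235,-0.315,0.05],"delta_rot": [0,0,0],"gripper": 40},
  {"translation": [0.235,-0.315,0.05],"delta_rot": [0,0,0],"gripper": 40},
  {"translation": [0.235,-0.315,0.05],"delta_rot": [0,0,0],"gripper": 40},
  {"translation": [0.235,-0.315,0.05],"delta_rot": [0,0,0],"gripper": 40},
  {"translation": [0.235,-0.315,0.05],"delta_rot": [0,0,0],"gripper": 40},
])

```text
clock: 3.85
tool_pos: [0.5424, 0.3418, 0.2021]
eef_rot: [3.141, -0.0, 0.533]
contact_force: [1.0, -0.7, 0.0]
gripper_width: 0.404
finger_force: 0.0
```

Run:
```python
from h import *
s=arm.observe(); print(s["clock"],s["joints"].round(3),s["tool_pos"].round(4),s["eef_rot"].round(4),s["contact_force"].round(1),s["gripper_width"])
c=eyes.capture("side"); save(c,"side3.png"); print(px(c,[s["tool_pos"],[.543,.341,.084],[.545,.342,.084]]))
```

```text
3.85 [ 0.453  0.285  1.608 -0.     1.248  1.491] [0.5424 0.3418 0.2021] [ 3.1414e+00 -2.0000e-04  5.3300e-01] [ 1.  -0.7  0. ] 0.4044308692143163
[[231.36605998 244.15625178]
 [241.95461991 317.62622569]
 [240.27169226 317.67818447]]
```

View pics/side3.png

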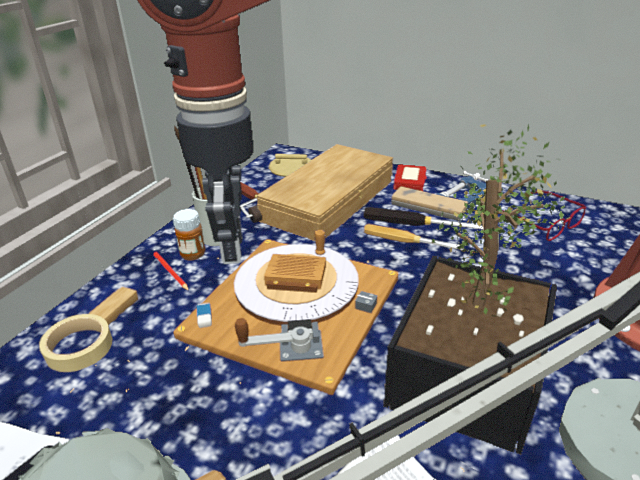

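The gripper hangs over the knob: the knob top shows at (242,321) and my estimate projects to (242,318). Now I'll lower it and pinch.

Request:
drive_tool([
  {"translation": [0,0,0.25],"delta_rot": [0,0,0],"gripper": 40},
  {"translation": [0,0,0.25],"delta_rot": [0,0,0],"gripper": 40},
  {"translation": [0,0,0.25],"delta_rot": [0,0,0],"gripper": 40},
  {"translation": [0,0,0.25],"delta_rot": [0,0,0],"gripper": 40},
  {"translation": [0,0,0.2],"delta_rot": [0,0,0],"gripper": 40},
  {"translation": [0,0,0.2],"delta_rot": [0,0,0],"gripper": 40},
  {"translation": [0,0,0],"delta_rot": [0,0,0],"gripper": 40},
])

```text
clock: 4.48
tool_pos: [0.5388, 0.3378, 0.0571]
eef_rot: [-3.141, 0.01, 0.533]
contact_force: [-1.3, -0.4, -0.7]
gripper_width: 0.402
finger_force: 0.0
```

Request:
drive_tool([
  {"translation": [0,0,0],"delta_rot": [0,0,0],"gripper": 0},
  {"translation": [0,0,0],"delta_rot": [0,0,0],"gripper": 0},
  {"translation": [0,0,0],"delta_rot": [0,0,0],"gripper": 0},
  {"translation": [0,0,0],"delta_rot": [0,0,0],"gripper": 0},
  {"translation": [0,0,0],"delta_rot": [0,0,0],"gripper": 0},
  {"translation": [0,0,0],"delta_rot": [0,0,0],"gripper": 0},
], squeeze=25)

```text
clock: 4.98
tool_pos: [0.5416, 0.34, 0.0621]
eef_rot: [-3.141, 0.001, 0.533]
contact_force: [-3.0, 1.6, -6.5]
gripper_width: 0.199
finger_force: 25.3
```

Request:
drive_tool([
  {"translation": [-0.0043,-0.0815,0],"delta_rot": [0,0,-0.0333],"gripper": 0},
  {"translation": [-0.0043,-0.0815,0],"delta_rot": [0,0,-0.0333],"gripper": 0},
  {"translation": [-0.0043,-0.0815,0],"delta_rot": [0,0,-0.0333],"gripper": 0},
  {"translation": [-0.0043,-0.0815,0],"delta_rot": [0,0,-0.0333],"gripper": 0},
  {"translation": [-0.0043,-0.0815,0],"delta_rot": [0,0,-0.0333],"gripper": 0},
  {"translation": [-0.0043,-0.0815,0],"delta_rot": [0,0,-0.0333],"gripper": 0},
  {"translation": [-0.0043,-0.0815,0],"delta_rot": [0,0,-0.0333],"gripper": 0},
])

```text
clock: 5.57
tool_pos: [0.4997, 0.3731, 0.0621]
eef_rot: [3.138, 0.003, 1.271]
contact_force: [3.1, -4.4, -8.0]
gripper_width: 0.203
finger_force: 25.3
```

Request:
drive_tool([
  {"translation": [-0.0043,-0.0815,0],"delta_rot": [0,0,-0.0333],"gripper": 0},
  {"translation": [-0.0043,-0.0815,0],"delta_rot": [0,0,-0.0333],"gripper": 0},
  {"translation": [-0.0043,-0.0815,0],"delta_rot": [0,0,-0.0333],"gripper": 0},
  {"translation": [-0.0043,-0.0815,0],"delta_rot": [0,0,-0.0333],"gripper": 0},
  {"translation": [-0.0043,-0.0815,0],"delta_rot": [0,0,-0.0333],"gripper": 0},
  {"translation": [-0.0043,-0.0815,0],"delta_rot": [0,0,-0.0333],"gripper": 0},
  {"translation": [-0.0043,-0.0815,0],"delta_rot": [0,0,-0.0333],"gripper": 0},
  {"translation": [0,-0.045,0],"delta_rot": [0,0,-0.0167],"gripper": 0},
  {"translation": [0,0,0],"delta_rot": [0,0,0],"gripper": 0},
  {"translation": [0,0,0],"delta_rot": [0,0,0],"gripper": 0},
])

```text
clock: 6.4
tool_pos: [0.441, 0.3665, 0.0621]
eef_rot: [3.14, 0.007, 2.052]
contact_force: [5.2, -6.4, -9.9]
gripper_width: 0.198
finger_force: 25.2
```

Request:
drive_tool([
  {"translation": [0,0,0],"delta_rot": [0,0,0],"gripper": 40},
  {"translation": [0,0,0],"delta_rot": [0,0,0],"gripper": 40},
  {"translation": [0,0,0],"delta_rot": [0,0,0],"gripper": 40},
  {"translation": [0,0,0],"delta_rot": [0,0,0],"gripper": 40},
  {"translation": [0,0,-0.3],"delta_rot": [0,0,0],"gripper": 40},
  {"translation": [0,0,-0.3],"delta_rot": [0,0,0],"gripper": 40},
  {"translation": [0,0,-0.3],"delta_rot": [0,0,0],"gripper": 40},
])

```text
clock: 6.98
tool_pos: [0.4386, 0.3697, 0.1535]
eef_rot: [-3.142, 0.0, 2.05]
contact_force: [0.3, 0.7, 0.5]
gripper_width: 0.402
finger_force: 0.0
```

Request:
drive_tool([
  {"translation": [0,0,0],"delta_rot": [0,0,0.036],"gripper": 40},
  {"translation": [0,0,0],"delta_rot": [0,0,0.036],"gripper": 40},
  {"translation": [0,0,0],"delta_rot": [0,0,0.036],"gripper": 40},
  {"translation": [0,0,0],"delta_rot": [0,0,0.036],"gripper": 40},
  {"translation": [0,0,0],"delta_rot": [0,0,0.036],"gripper": 40},
])

```text
clock: 7.4
tool_pos: [0.4393, 0.3702, 0.1535]
eef_rot: [3.14, -0.001, 1.479]
contact_force: [-0.6, 0.4, 0.4]
gripper_width: 0.403
finger_force: 0.0
```

Request:
drive_tool([
  {"translation": [-0.328,0.1575,0],"delta_rot": [0,0,0],"gripper": 40},
  {"translation": [-0.328,0.1575,0],"delta_rot": [0,0,0],"gripper": 40},
  {"translation": [-0.328,0.1575,0],"delta_rot": [0,0,0],"gripper": 40},
  {"translation": [-0.328,0.1575,0],"delta_rot": [0,0,0],"gripper": 40},
  {"translation": [-0.328,0.1575,0],"delta_rot": [0,0,0],"gripper": 40},
  {"translation": [-0.328,0.1575,0],"delta_rot": [0,0,0],"gripper": 40},
  {"translation": [-0.328,0.1575,0],"delta_rot": [0,0,0],"gripper": 40},
  {"translation": [-0.328,0.1575,0],"delta_rot": [0,0,0],"gripper": 40},
  {"translation": [0,0,0],"delta_rot": [0,0,0],"gripper": 40},
])

```text
clock: 8.15
tool_pos: [0.545, 0.092, 0.154]
eef_rot: [3.136, 0.002, 1.48]
contact_force: [-0.8, 0.5, 0.4]
gripper_width: 0.4
finger_force: 0.0
```

Run:
```python
from h import *
c=eyes.capture("side"); c2=eyes.capture("top")
s=arm.observe(); print(s["clock"],s["tool_pos"].round(4),s["eef_rot"].round(4)); print(px(c,[[.5413,.0974,.081]]),px(c2,[[.438,.371,.084]]))
a=cv2.resize(c["image"][130:380,170:420],(500,500)); b=cv2.resize(c2["image"][160:310,190:340],(300,300))
o=np.zeros((500,800,3),np.uint8); o[:,:500]=a; o[:300,500:]=b; cv2.imwrite("pics/m4.png",o[:,:,::-1])
```

```text
8.25 [0.5428 0.0962 0.1533] [ 3.1397e+00 -6.0000e-04  1.4815e+00]
[[321.38012246 230.04079925]] [[182.2046848  281.08280063]]
```

View pics/m4.png

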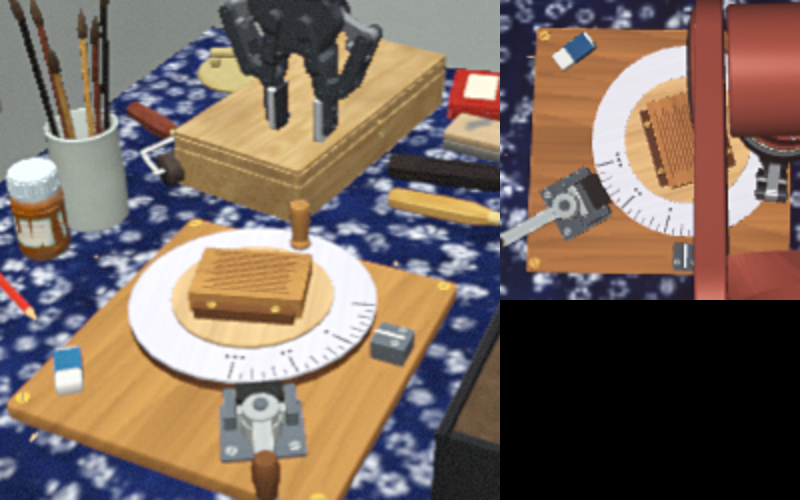

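The lever is open, pointing away from the table. The post top shows at crop (300,205), which is about pixel (320,232) and matches my estimate of (321,230). Next I'll lower and pinch.

Request:
drive_tool([
  {"translation": [0,0,0.19],"delta_rot": [0,0,0],"gripper": 40},
  {"translation": [0,0,0.19],"delta_rot": [0,0,0],"gripper": 40},
  {"translation": [0,0,0.19],"delta_rot": [0,0,0],"gripper": 40},
  {"translation": [0,0,0.19],"delta_rot": [0,0,0],"gripper": 40},
  {"translation": [0,0,0.17],"delta_rot": [0,0,0],"gripper": 40},
  {"translation": [0,0,0],"delta_rot": [0,0,0],"gripper": 40},
  {"translation": [0,0,0],"delta_rot": [0,0,0],"gripper": 40},
])

```text
clock: 8.83
tool_pos: [0.5404, 0.0986, 0.0586]
eef_rot: [-3.139, 0.0, 1.486]
contact_force: [0.7, 0.5, 0.9]
gripper_width: 0.398
finger_force: 0.0
```

Request:
drive_tool([
  {"translation": [0,0,0],"delta_rot": [0,0,0],"gripper": 0},
  {"translation": [0,0,0],"delta_rot": [0,0,0],"gripper": 0},
  {"translation": [0,0,0],"delta_rot": [0,0,0],"gripper": 0},
  {"translation": [0,0,0],"delta_rot": [0,0,0],"gripper": 0},
  {"translation": [0,0,0],"delta_rot": [0,0,0],"gripper": 0},
  {"translation": [0,0,0],"delta_rot": [0,0,0],"gripper": 0},
], squeeze=25)

```text
clock: 9.33
tool_pos: [0.5432, 0.098, 0.0609]
eef_rot: [3.138, -0.002, 1.484]
contact_force: [0.8, 3.9, 5.1]
gripper_width: 0.203
finger_force: 25.5
```

Request:
drive_tool([
  {"translation": [0.0038,0.0786,0],"delta_rot": [0,0,-0.0306],"gripper": 0},
  {"translation": [0.0038,0.0786,0],"delta_rot": [0,0,-0.0306],"gripper": 0},
  {"translation": [0.0038,0.0786,0],"delta_rot": [0,0,-0.0306],"gripper": 0},
  {"translation": [0.0038,0.0786,0],"delta_rot": [0,0,-0.0306],"gripper": 0},
  {"translation": [0.0038,0.0786,0],"delta_rot": [0,0,-0.0306],"gripper": 0},
  {"translation": [0.0038,0.0786,0],"delta_rot": [0,0,-0.0306],"gripper": 0},
  {"translation": [0.0038,0.0786,0],"delta_rot": [0,0,-0.0306],"gripper": 0},
  {"translation": [0.0038,0.0786,0],"delta_rot": [0,0,-0.0306],"gripper": 0},
  {"translation": [0,0,0],"delta_rot": [0,0,0],"gripper": 0},
  {"translation": [0,0,0],"delta_rot": [0,0,0],"gripper": 0},
])

```text
clock: 10.17
tool_pos: [0.6016, 0.1164, 0.0609]
eef_rot: [3.139, -0.0, 2.253]
contact_force: [-0.8, 4.8, 5.5]
gripper_width: 0.201
finger_force: 25.7
```

Run:
```python
from h import *
c=eyes.capture("side"); c2=eyes.capture("top")
s=arm.observe(); print(s["clock"],s["tool_pos"].round(4),s["eef_rot"].round(4),s["contact_force"].round(1))
d=s["tool_pos"][:2]-[.5483,.1796]; print(np.hypot(*d),np.degrees(np.arctan2(d[1],d[0])))
a=cv2.resize(c["image"][250:350,270:390],(600,500),interpolation=cv2.INTER_CUBIC); b=cv2.resize(c2["image"][200:310,210:310],(200,220))
o=np.zeros((500,800,3),np.uint8); o[:,:600]=a; o[:220,600:]=b; cv2.imwrite("pics/m5.png",o[:,:,::-1])
```

```text
10.2667 [0.6015 0.1163 0.0609] [ 3.1389e+00 -1.0000e-04  2.2525e+00] [-0.2  4.2  5.6]
0.08266709411360612 -49.95326757183853
```

View pics/m5.png

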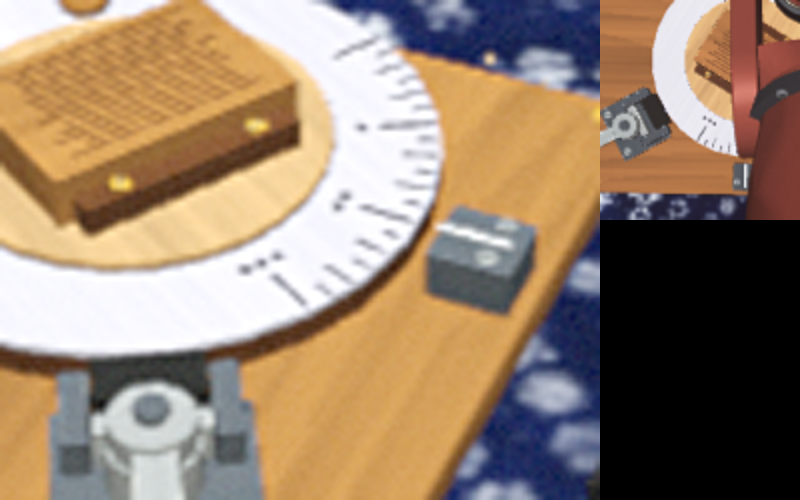

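The extended 60 mark, from (360,207) to (418,224), meets the index line's start at (440,228) to well under a degree. I'll release the post, lift, and go back over the knob.

Request:
drive_tool([
  {"translation": [0,0,0],"delta_rot": [0,0,0],"gripper": 40},
  {"translation": [0,0,0],"delta_rot": [0,0,0],"gripper": 40},
  {"translation": [0,0,0],"delta_rot": [0,0,0],"gripper": 40},
  {"translation": [0,0,0],"delta_rot": [0,0,0],"gripper": 40},
  {"translation": [0,0,-0.3],"delta_rot": [0,0,0],"gripper": 40},
  {"translation": [0,0,-0.3],"delta_rot": [0,0,0],"gripper": 40},
  {"translation": [0,0,-0.32],"delta_rot": [0,0,0],"gripper": 40},
  {"translation": [0,0,0],"delta_rot": [0,0,0.032],"gripper": 40},
  {"translation": [0,0,0],"delta_rot": [0,0,0.032],"gripper": 40},
])

```text
clock: 11.02
tool_pos: [0.6026, 0.1151, 0.1547]
eef_rot: [3.136, 0.003, 2.047]
contact_force: [-0.1, 0.2, -0.5]
gripper_width: 0.4
finger_force: 0.0
```

Request:
drive_tool([
  {"translation": [0.375,-0.035,0],"delta_rot": [0,0,0],"gripper": 40},
  {"translation": [0.375,-0.035,0],"delta_rot": [0,0,0],"gripper": 40},
  {"translation": [0.375,-0.035,0],"delta_rot": [0,0,0],"gripper": 40},
  {"translation": [0.375,-0.035,0],"delta_rot": [0,0,0],"gripper": 40},
  {"translation": [0.375,-0.035,0],"delta_rot": [0,0,0],"gripper": 40},
  {"translation": [0.375,-0.035,0],"delta_rot": [0,0,0],"gripper": 40},
  {"translation": [0.375,-0.035,0],"delta_rot": [0,0,0],"gripper": 40},
  {"translation": [0.375,-0.035,0],"delta_rot": [0,0,0],"gripper": 40},
  {"translation": [0,0,0],"delta_rot": [0,0,0],"gripper": 40},
  {"translation": [0,0,0],"delta_rot": [0,0,0],"gripper": 40},
])

```text
clock: 11.85
tool_pos: [0.4352, 0.3693, 0.1509]
eef_rot: [-3.141, 0.001, 2.056]
contact_force: [0.8, -0.0, -0.3]
gripper_width: 0.404
finger_force: 0.0
```

Run:
```python
from h import *
c=eyes.capture("side"); c2=eyes.capture("top")
s=arm.observe(); print(s["clock"],s["tool_pos"].round(4),s["eef_rot"].round(4),s["contact_force"].round(1),px(c2,[[.6015,.1163,.081]]),px(c,[[.4386,.3697,.084]]))
a=cv2.resize(c["image"][250:370,270:390],(500,500),interpolation=cv2.INTER_CUBIC); b=cv2.resize(c2["image"][170:310,230:340],(300,382))
o=np.zeros((500,800,3),np.uint8); o[:,:500]=a; o[:382,500:]=b; cv2.imwrite("pics/m6.png",o[:,:,::-1])
```

```text
11.95 [0.4367 0.3676 0.1509] [-3.1409e+00  9.0000e-04  2.0527e+00] [ 0.4 -0.2  0.5] [[314.95431464 200.75888471]] [[302.11875546 355.64836534]]
```

View pics/m6.png

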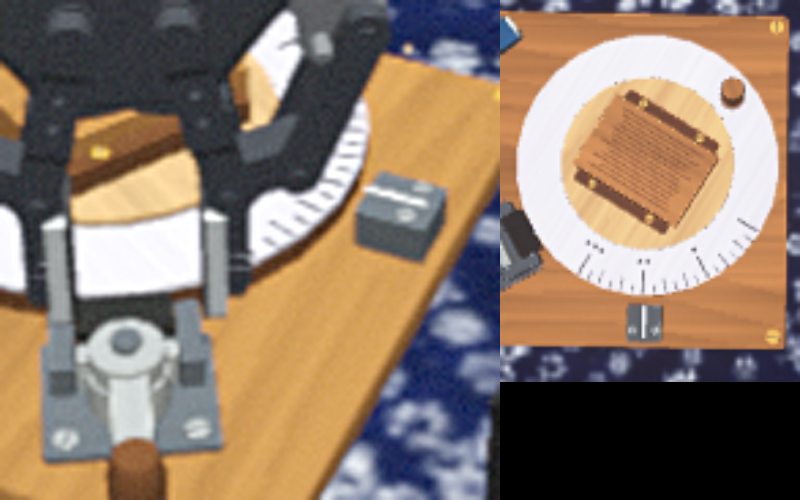

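From above, the 60 mark (643,270–292) lies in line with the index line (643,308–338). The knob is at crop (137,445), as predicted. Next I'll pinch it and swing the lever shut.

Request:
drive_tool([
  {"translation": [0,0,0.22],"delta_rot": [0,0,0],"gripper": 40},
  {"translation": [0,0,0.22],"delta_rot": [0,0,0],"gripper": 40},
  {"translation": [0,0,0.22],"delta_rot": [0,0,0],"gripper": 40},
  {"translation": [0,0,0.22],"delta_rot": [0,0,0],"gripper": 40},
  {"translation": [0,0,0],"delta_rot": [0,0,0],"gripper": 40},
  {"translation": [0,0,0],"delta_rot": [0,0,0],"gripper": 40},
])

```text
clock: 12.45
tool_pos: [0.4363, 0.3661, 0.0618]
eef_rot: [-3.137, 0.001, 2.05]
contact_force: [-0.4, 0.4, 0.6]
gripper_width: 0.395
finger_force: 0.0
```

Request:
drive_tool([
  {"translation": [0,0,0],"delta_rot": [0,0,0],"gripper": 0},
  {"translation": [0,0,0],"delta_rot": [0,0,0],"gripper": 0},
  {"translation": [0,0,0],"delta_rot": [0,0,0],"gripper": 0},
  {"translation": [0,0,0],"delta_rot": [0,0,0],"gripper": 0},
  {"translation": [0,0,0],"delta_rot": [0,0,0],"gripper": 0},
  {"translation": [0,0,0],"delta_rot": [0,0,0],"gripper": 0},
], squeeze=25)

```text
clock: 12.95
tool_pos: [0.4388, 0.3685, 0.0649]
eef_rot: [3.137, 0.001, 2.053]
contact_force: [4.7, -2.4, 0.3]
gripper_width: 0.2
finger_force: 25.5
```

Request:
drive_tool([
  {"translation": [-0.0043,0.0815,0],"delta_rot": [0,0,0.0333],"gripper": 0},
  {"translation": [-0.0043,0.0815,0],"delta_rot": [0,0,0.0333],"gripper": 0},
  {"translation": [-0.0043,0.0815,0],"delta_rot": [0,0,0.0333],"gripper": 0},
  {"translation": [-0.0043,0.0815,0],"delta_rot": [0,0,0.0333],"gripper": 0},
  {"translation": [-0.0043,0.0815,0],"delta_rot": [0,0,0.0333],"gripper": 0},
  {"translation": [-0.0043,0.0815,0],"delta_rot": [0,0,0.0333],"gripper": 0},
  {"translation": [-0.0043,0.0815,0],"delta_rot": [0,0,0.0333],"gripper": 0},
])

```text
clock: 13.53
tool_pos: [0.4915, 0.3783, 0.065]
eef_rot: [-3.139, -0.006, 1.314]
contact_force: [-2.4, 6.7, 0.4]
gripper_width: 0.201
finger_force: 25.6
```

Request:
drive_tool([
  {"translation": [-0.0043,0.0815,0],"delta_rot": [0,0,0.0333],"gripper": 0},
  {"translation": [-0.0043,0.0815,0],"delta_rot": [0,0,0.0333],"gripper": 0},
  {"translation": [-0.0043,0.0815,0],"delta_rot": [0,0,0.0333],"gripper": 0},
  {"translation": [-0.0043,0.0815,0],"delta_rot": [0,0,0.0333],"gripper": 0},
  {"translation": [-0.0043,0.0815,0],"delta_rot": [0,0,0.0333],"gripper": 0},
  {"translation": [-0.0043,0.0815,0],"delta_rot": [0,0,0.0333],"gripper": 0},
  {"translation": [-0.0043,0.0815,0],"delta_rot": [0,0,0.0333],"gripper": 0},
  {"translation": [0,0.03,0],"delta_rot": [0,0,0.0167],"gripper": 0},
  {"translation": [0,0,0],"delta_rot": [0,0,0],"gripper": 0},
  {"translation": [0,0,0],"delta_rot": [0,0,0],"gripper": 0},
])

```text
clock: 14.37
tool_pos: [0.5424, 0.3443, 0.0652]
eef_rot: [-3.137, -0.012, 0.533]
contact_force: [7.1, 10.1, -5.5]
gripper_width: 0.201
finger_force: 25.0
```

Request:
drive_tool([
  {"translation": [0,0.02,0],"delta_rot": [0,0,0],"gripper": 0},
  {"translation": [0,0.02,0],"delta_rot": [0,0,0],"gripper": 0},
  {"translation": [0,0,0],"delta_rot": [0,0,0],"gripper": 0},
  {"translation": [0,0,0],"delta_rot": [0,0,0],"gripper": 0},
])

```text
clock: 14.7
tool_pos: [0.5438, 0.3418, 0.0652]
eef_rot: [-3.136, -0.012, 0.533]
contact_force: [5.3, 12.0, -6.1]
gripper_width: 0.202
finger_force: 25.1
```

Request:
drive_tool([
  {"translation": [0,0.02,0],"delta_rot": [0,0,0],"gripper": 0},
  {"translation": [0,0.02,0],"delta_rot": [0,0,0],"gripper": 0},
  {"translation": [0,0,0],"delta_rot": [0,0,0],"gripper": 0},
  {"translation": [0,0,0],"delta_rot": [0,0,0],"gripper": 0},
])

```text
clock: 15.03
tool_pos: [0.5442, 0.3407, 0.0652]
eef_rot: [-3.131, -0.012, 0.533]
contact_force: [1.2, 17.6, -5.7]
gripper_width: 0.202
finger_force: 25.6
```

The lever is on its stop: the force rose and the motion ended. I'll release and retreat.

Request:
drive_tool([
  {"translation": [0,0,0],"delta_rot": [0,0,0],"gripper": 40},
  {"translation": [0,0,0],"delta_rot": [0,0,0],"gripper": 40},
  {"translation": [0,0,0],"delta_rot": [0,0,0],"gripper": 40},
  {"translation": [0,0,0],"delta_rot": [0,0,0],"gripper": 40},
  {"translation": [0,0,-0.25],"delta_rot": [0,0,0],"gripper": 40},
  {"translation": [0,0,-0.35],"delta_rot": [0,0,0],"gripper": 40},
  {"translation": [0,0,-0.35],"delta_rot": [0,0,0],"gripper": 40},
  {"translation": [0,0,-0.35],"delta_rot": [0,0,0],"gripper": 40},
  {"translation": [0,0,-0.35],"delta_rot": [0,0,0],"gripper": 40},
])

```text
clock: 15.78
tool_pos: [0.5431, 0.3322, 0.2298]
eef_rot: [-3.141, 0.001, 0.534]
contact_force: [0.3, -0.0, 1.0]
gripper_width: 0.402
finger_force: 0.0
```

Request:
drive_tool([
  {"translation": [-0.235,0.315,0],"delta_rot": [0,0,0],"gripper": 40},
  {"translation": [-0.235,0.315,0],"delta_rot": [0,0,0],"gripper": 40},
  {"translation": [-0.235,0.315,0],"delta_rot": [0,0,0],"gripper": 40},
  {"translation": [-0.235,0.315,0],"delta_rot": [0,0,0],"gripper": 40},
  {"translation": [-0.235,0.315,0],"delta_rot": [0,0,0],"gripper": 40},
  {"translation": [-0.235,0.315,0],"delta_rot": [0,0,0],"gripper": 40},
  {"translation": [-0.235,0.315,0],"delta_rot": [0,0,0],"gripper": 40},
  {"translation": [-0.235,0.315,0],"delta_rot": [0,0,0],"gripper": 40},
  {"translation": [-0.235,0.315,0],"delta_rot": [0,0,0],"gripper": 40},
  {"translation": [-0.235,0.315,0],"delta_rot": [0,0,0],"gripper": 40},
])

```text
clock: 16.62
tool_pos: [0.5011, -0.0599, 0.2285]
eef_rot: [3.142, -0.0, 0.535]
contact_force: [0.1, -0.7, 0.0]
gripper_width: 0.402
finger_force: 0.0
```

Run:
```python
from h import *
c=eyes.capture("top"); c2=eyes.capture("side")
s=arm.observe(); print(s["clock"],s["tool_pos"].round(4),s["contact_force"].round(1))
a=cv2.resize(c["image"][165:305,190:340],(450,420),interpolation=cv2.INTER_CUBIC); b=cv2.resize(c2["image"][230:370,225:385],(350,306),interpolation=cv2.INTER_CUBIC)
o=np.zeros((420,800,3),np.uint8); o[:,:450]=a; o[:306,450:]=b; cv2.imwrite("pics/m7.png",o[:,:,::-1])
```

```text
16.7167 [ 0.5011 -0.0633  0.2286] [-0.   1.2 -0. ]
```

View pics/m7.png

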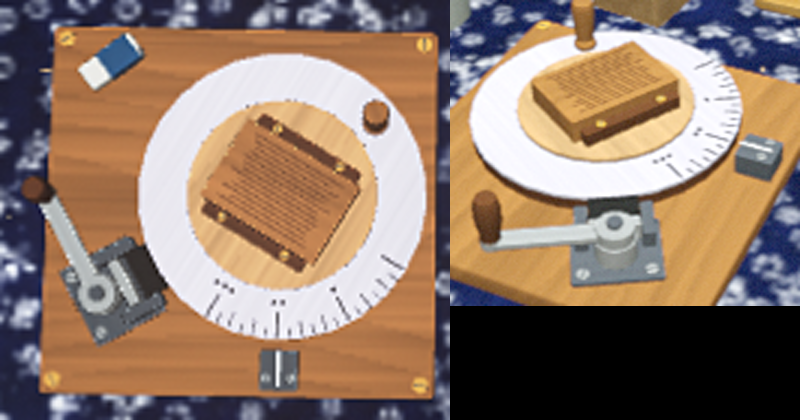

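The 60 mark and the index line are both at column 278, the knob is back at its starting pixel (202,228), so the lever is shut, and the eraser has not moved. Handing in.

```bash
python3 -c "
from plant import arm
print(arm.hand_in())"
```

```text
the job is handed in; nothing more can be done
None
```

The job is handed in: the lever was swung open, the table turned until the 60-degree mark met the index line, and the lever swung shut against its stop; no verdict came back, but the last pictures show the scale at 60, the lever shut and the arm clear.

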